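Set up the laboratory balance for the next moisture sample

ROBOT

A 7-joint arm with a two-finger parallel gripper is mounted at the origin on the work surface. World frame = base frame: x ahead of the robot, y to its left, z up, the work surface at z = 0. Lengths are in m, angles in rad, forces in N, time in s.
With the tool pointing down it reaches from about 0.4 to 0.85 m from the base axis. Payload 10.4 kg.
Tool frame: the origin (TCP) lies where the fingers leave the gripper's body, on its centre line; the fingertips stand 70 mm ahead of it and the grasp point (between the pads) lies 51 mm ahead of it (ctrl.finger_overhang is the distance from the TCP to the fingertips, in m); z points along the fingers, y is the line along which they close (so a half turn about z gives the same grasp; the last joint's range is limited). The gripper opens to 87 mm and grips with 3 to 60 N. Pads are 19 mm wide; open, the fingers measure 117 mm over their backs; the gripper's body (75 mm by 190 mm) begins 51 mm behind the grasp point.
Start: joints at [-1.352, 0.332, -0.065, 1.46, 0.022, 1.35, -0.088], TCP at [0.15, 0.607, 0.292] pointing down, gripper open.
Joint ranges: [-2.6, 2.6], [-0.5, 2.12], [-1.47, 1.34], [0.16, 2.42], [-1.27, 4.41], [0.06, 2.06], [-2.6, 2.6]. Speed limits (rad/s): [2.22, 2.22, 2.79, 2.79, 3.14, 3.14, 3.14].

INTERFACE

Orientations are given as a unit quaternion [x, y, z, w].
In Python, from plant import ctrl, jaws, kin, capture gives the robot as it stands. Calls block until the motion is done:
- ctrl.reach(position, orientation): joint-space move of the TCP to a pose.
- ctrl.servo_line(position, rate=0.15, orientation=None, stop_force=None): straight line of the TCP; orientation=None keeps the orientation; rate is the mean speed in m/s. With stop_force (N) it stops when the force on the tool has changed by that much, and returns True; else False.
- ctrl.movej(angles): joint-space move.
- jaws.command_gripper(opening, force=None): opening from 0.0 (shut) to 1.0 (fully open); force is the grip in N (None keeps the last); returns when the fingers have stopped.
- ctrl.dwell(seconds).
- kin.inverse_kinematics(position, orientation): joint angles nearest the present ones, or None.
- ctrl.read_state(): the state.
- capture(name): name is "side" or "top"; returns a dict with "image" (400x640x3 uint8, red, green, blue), "mtx" (3x3 intrinsics, pixels), "pose" (4x4, takes a point from camera to world coordinates). Camera axes: x right, y down, z forward; pixel columns grow to the right and rows downward; lengths in m; the calibration is good to about 2 mm. A picture is of the moment at which its call begins. There is no depth.
A pose or a line that the arm cannot do raises ctrl.MotionError and nothing moves.
- ctrl.hand_in(): hands the job in; it is judged then, once.
The state is a dict: "t": time; "joints": joint angles; "qd": joint speeds; "joint_torque": joint torques, N m; "eef_pos": TCP position; "tool_rot": TCP orientation; "contact_force": force on the tool from outside, world axes, zero at the start; "torque": the same for the moment, N m; "width": opening from 0.0 (shut) to 1.0 (fully open); "gripper_force": force on a finger pad.
Only numpy, scipy, OpenCV 4.12 (cv2) and the standard library are available. Lean on these libraries where they do the work, as an engineer would, in place of code of your own. Each camera call takes 0.05 s, during which the arm holds its last target. There are 200 camera calls.

TASK

Get the balance ready for the next sample: take the steel check weight off the pan and stand it in the middle of the round cork pad, then set the open aluminium dish upright in the middle of the pan and close it with its lid. Stand the squat white jar on the bench to the left of the balance (left as seen from the robot, facing the display), straight out from the pan at right angles to the balance's side, with a gap of 4 cm between the balance and the jar. Leave the grey-blue rubber stopper where it is, and let go of everything.

Things in the scene. Friction and masses are not known exactly. Their poses are not given: they have to be found in the camera images.
- weight: Steel check weight, 0.5 kg, round and upright: a cylinder 40 mm in diameter and 43 mm high, above it a narrow neck (18 mm) and a knob (28 mm); 63 mm high in all. It starts standing on the balance pan. Origin: centre of its underside, z up.
- dish: Open round aluminium moisture dish, 60 mm outside diameter at the rim (58 mm at the foot), 30 mm high, wall and floor 3 mm thick, mouth 54 mm wide. About 80 g. Starts upright on the bench. Origin: centre of its underside, z up.
- lid: Lid of the dish: aluminium disc 68 mm across, 4 mm thick, under it a plug 42 mm across and 3 mm deep, on it an upright black knob 16 mm across and 20 mm high; 27 mm high in all, 50 g. Starts on the bench, knob up. Origin: centre of the plug's underside, z up; with the lid properly on, 27 mm above the dish's origin.
- jar: Squat white plastic jar with a white cap, 60 mm in diameter and 62 mm high, closed, about 0.15 kg. Starts upright on the bench. Origin: centre of its underside, z up.
- balance: Low white balance, fixed, display towards the robot, turned up to 0.2 rad. Body: 100 mm in front of the pan's centre (-x), 70 mm behind, 80 mm to each side, 47 mm high. Origin: on the bench under the pan's centre; x to the balance's back, y to its left side (seen from the robot), z up. With the 4 cm gap the jar's centre is 150 mm along +y from the origin.
- pan (a point): Centre of the top of the balance's round steel pan, 110 mm in diameter; the pan's top is 55 mm above the bench, flat, rigid.
- pad: Round flat cork pad, 90 mm in diameter, 6 mm thick, fixed to the bench. Origin: centre of its underside, z up.
- stopper: Bystander to leave alone: a grey-blue rubber stopper standing on its small end, 32 mm in diameter below, 40 mm on top, 32 mm high. Origin: centre of its underside.
Mind the look-alikes: they are no part of the job. There is more than one size of the jar; the one meant has the size given above.

How it is judged:
At the end, for the whole second after the job is handed in: Weight upright within 15 mm of the pad's centre; dish flat within 12 mm of the pan's centre; lid seated flat on the dish; jar upright on the bench 150 mm out from the pan along the balance's +y, within 15 mm each way; stopper moved under 20 mm; all released, at rest (horizontal distance between weight and pad below 0.015 m and z of weight in the frame of pad between 0.003 and 0.01 m and horizontal distance between dish and pan below 0.012 m and z of dish in the frame of pan between -0.003 and 0.004 m and horizontal distance between lid and dish below 0.009 m and z of lid in the frame of dish between 0.024 and 0.029 m and x of jar in the frame of balance between -0.015 and 0.015 m and y of jar in the frame of balance between 0.135 and 0.165 m and height (world z) of jar between -0.003 and 0.004 m and angle between each of weight, dish, lid, jar's own z axis and vertical below 0.06 rad and linear speed of each of weight, dish, lid, jar below 0.01 m/s and distance of stopper from where it was at the start of the episode below 0.02 m); the robot touches nothing.
It fails at once if the stopper is knocked away or over (distance of stopper from where it was at the start of the episode above 0.03 m or angle between stopper's own z axis and vertical above 0.4 rad).
It also fails if it takes over 120 s, if anything falls off the work surface, if the arm or the gripper's body presses on something with over 40 N, if the wrist force passes 120 N, or if a joint passes its speed limit or range.

## Working session

There is one attempt and no reset: what is moved stays moved. The work goes in short steps, each a Python script; the robot and the scene stay as the last script left them, time stands still between calls to the robot, and variables do not carry over. Pictures are saved under pics/ and viewed, at most 14 in all, crops included, and the job is handed in when it is done.

```bash
ls; mkdir -p pics
cat > h.py <<'E'
import numpy as np, cv2
from plant import ctrl, jaws, kin, capture
def shot(cam,fn):
    c=capture(cam); cv2.imwrite('pics/'+fn,c['image'][:,:,::-1]); np.savez('pics/%s.npz'%cam,**c); return c
def px2w(c,uv,z):
    d=np.linalg.inv(c['mtx'])@[uv[0],uv[1],1.]; T=c['pose']; d=T[:3,:3]@d; o=T[:3,3]
    return o+d*(z-o[2])/d[2]
def w2px(c,p):
    T=c['pose']; q=c['mtx']@(T[:3,:3].T@(np.array(p)-T[:3,3])); return q[:2]/q[2]
E
python3 - <<'E'
from h import *
np.set_printoptions(precision=3,suppress=True)
for n in('top','side'):
    c=shot(n,n+'1.png'); print(n,c['mtx'],c['pose'])
s=ctrl.read_state(); print(s['tool_rot'],s['eef_pos'],s['t'],ctrl.finger_overhang)
E
```

```text
pics
top [[515.782   0.    318.661]
 [  0.    515.782 196.43 ]
 [  0.      0.      1.   ]] [[-0.011 -0.997  0.072  0.4  ]
 [-1.     0.011 -0.001  0.015]
 [ 0.001 -0.072 -0.997  1.141]
 [ 0.     0.     0.     1.   ]]
side [[467.102   0.    317.394]
 [  0.    467.102 201.384]
 [  0.      0.      1.   ]] [[ 0.97  -0.19   0.154  0.322]
 [-0.245 -0.727  0.642 -0.703]
 [-0.01  -0.66  -0.751  0.877]
 [ 0.     0.     0.     1.   ]]
[ 0.121  0.993 -0.001 -0.   ] [0.15  0.607 0.292] 0.1 0.0697
```

View pics/top1.png

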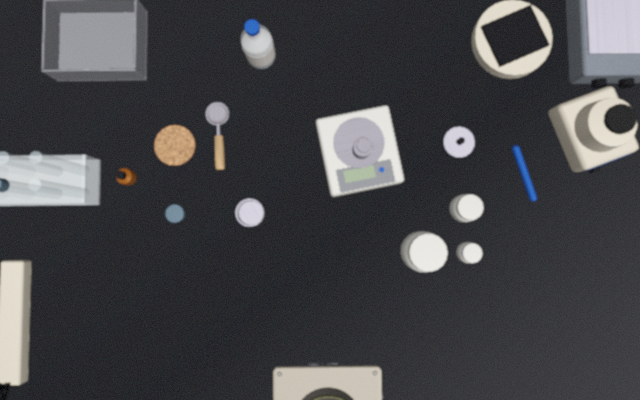

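View pics/side1.png

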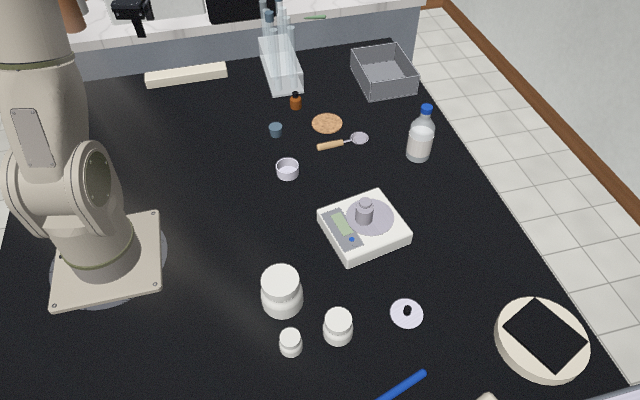

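The top view shows the weight on the pan (359,145), cork pad (175,145), stopper (175,213), dish (250,212), lid (459,142), three jars at (467,208), (425,252), (470,252). The middle one looks like the 60 mm jar. I'll measure with contours next.

```bash
cat > m.py <<'E'
from h import *
np.set_printoptions(precision=4,suppress=True)
c=dict(np.load('pics/top.npz')); im=c['image'][:,:,::-1].copy()
g=im.max(2)
def comp(seed,thr):
    m=(g>thr).astype(np.uint8); n,l,s,ce=cv2.connectedComponentsWithStats(m)
    k=l[seed[1],seed[0]]; mm=(l==k).astype(np.uint8)
    ct=max(cv2.findContours(mm,0,cv2.CHAIN_APPROX_NONE)[0],key=len); return ct
big=cv2.resize(im[95:275,150:490],None,fx=2.3,fy=2.3,interpolation=cv2.INTER_CUBIC)
if __name__=='__main__':
    cv2.imwrite('pics/crop1.png',big)
    for n,s,z,t in [('dish',(250,203),.03,110),('lid',(459,132),.007,110),('jarM',(467,206),.062,110),('jarL',(428,252),.09,110),('jarS',(471,252),.05,110),('pad',(175,145),.006,80),('stopper',(175,213),.032,60)]:
        ct=comp(s,t); (e,ax,a)=cv2.fitEllipse(ct); p=px2w(c,np.array(e),z)
        q=px2w(c,np.array(e)+[ax[0]/2,0],z);
        print(n,np.array(e),ax,p,'diam',2*np.linalg.norm(q-p),'box',cv2.boundingRect(ct))
    ct=comp((340,125),110); r=cv2.minAreaRect(ct); print(r)
    b=cv2.boxPoints(r); P=np.array([px2w(c,x,.047) for x in b]); print(b,P,np.linalg.norm(np.roll(P,-1,0)-P,axis=1),P.mean(0))
E
python3 m.py
```

```text
dish [249.1607 212.1994] (28.41608428955078, 29.014785766601562) [0.4476 0.1631 0.03  ] diam 0.061197035564141265 box (235, 198, 30, 29)
lid [458.6558 141.5634] (31.002927780151367, 31.735795974731445) [ 0.6006 -0.2992  0.007 ] diam 0.0688671054017418 box (443, 126, 32, 32)
jarM [466.9448 207.4997] (27.607662200927734, 33.19965744018555) [ 0.4513 -0.2971  0.062 ] diam 0.05781468705737974 box (450, 194, 34, 29)
jarL [424.5103 251.763 ] (40.401371002197266, 46.01374816894531) [ 0.3611 -0.2002  0.09  ] diam 0.08189635026194732 box (402, 232, 46, 41)
jarS [469.7433 252.5907] (21.10071563720703, 25.25193977355957) [ 0.3568 -0.3035  0.05  ] diam 0.044400918173408514 box (457, 242, 26, 22)
pad [174.1836 144.7552] (41.08689880371094, 42.064571380615234) [0.6003 0.3326 0.006 ] diam 0.09123591407750249 box (153, 124, 43, 42)
stopper [174.3808 213.1879] (19.438642501831055, 20.84042739868164) [0.4471 0.3235 0.032 ] diam 0.04177331677170012 box (164, 203, 22, 21)
((359.6241149902344, 150.4597625732422), (80.37309265136719, 75.87911224365234), 78.36637115478516)
[[314.3602 118.7494]
 [388.6805 103.4482]
 [404.888  182.1701]
 [330.5677 197.4714]] [[ 0.6463  0.0205  0.047 ]
 [ 0.6781 -0.1399  0.047 ]
 [ 0.5074 -0.1709  0.047 ]
 [ 0.4764 -0.0122  0.047 ]] [0.1635 0.1735 0.1617 0.1731] [ 0.577  -0.0756  0.047 ]
```

View pics/crop1.png

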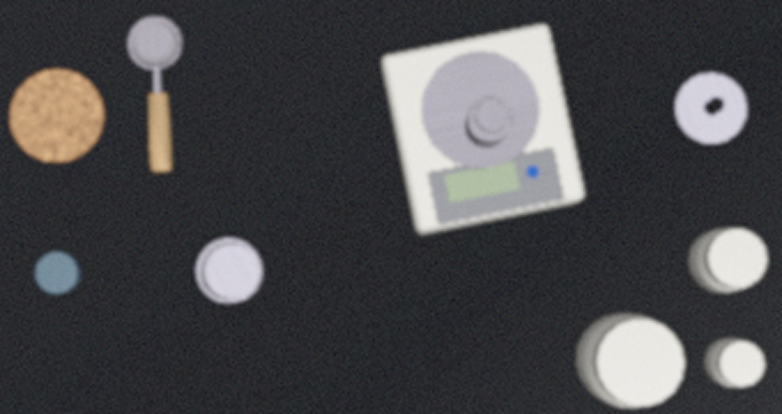

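The crop shows the pan centre at about (358.9,142.6), the weight knob at (362.6,145.9) and the jar cap at (471,207). The middle jar comes out about 60 mm in diameter, so it is the one meant. I'll refine with silhouette centroids from known geometry and check the result in the side view.

```bash
cat > r.py <<'E'
from m import *
from scipy.optimize import least_squares
A=np.linspace(0,2*np.pi,60,endpoint=False)
circ=lambda x,y,r,z:np.c_[x+r*np.cos(A),y+r*np.sin(A),0*A+z]
def proj(C,P): return np.array([w2px(C,p) for p in P],np.float32)
def hull(C,P): return cv2.convexHull(proj(C,P))
def cen(ct):
    m=cv2.moments(ct); return np.array([m['m10'],m['m01']])/m['m00']
S=dict(np.load('pics/side.npz')); out={}; img=S['image'][:,:,::-1].copy(); img=cv2.resize(img,None,fx=2,fy=2); tim=cv2.resize(im,None,fx=2,fy=2)
def draw(P):
    for C,I in((S,img),(c,tim)): cv2.polylines(I,[((proj(C,P)*2+.5)*8).astype(int)],True,(0,0,255),1,cv2.LINE_AA,3)
for n,s,t,cs in [('dish',(250,203),90,[(.029,0),(.03,.03)]),('lid',(459,132),90,[(.034,.003),(.034,.007)]),('jar',(467,206),70,[(.03,0),(.03,.04),(.027,.062)]),('pad',(175,145),80,[(.045,0),(.045,.006)]),('stopper',(175,213),60,[(.016,0),(.02,.032)])]:
    ct=cv2.convexHull(comp(s,t)); tgt=cen(ct); mod=lambda q:np.vstack([circ(*q,r,z) for r,z in cs])
    q=least_squares(lambda q:cen(hull(c,mod(q)))-tgt,px2w(c,tgt,.02)[:2],diff_step=1e-3).x
    print(n,q,'area ratio',cv2.contourArea(ct)/cv2.contourArea(hull(c,mod(q)))); out[n]=q
    for r,z in cs: draw(circ(*q,r,z))
ct=cv2.convexHull(comp((340,125),110)); tgt=cen(ct)
def box(q):
    ca,sa=np.cos(q[2]),np.sin(q[2]); return np.array([[q[0]+ca*x-sa*y,q[1]+sa*x+ca*y,z] for z in(0,.047) for x,y in((-.1,-.08),(-.1,.08),(.07,.08),(.07,-.08))])
def f(q):
    r=cv2.minAreaRect(hull(c,box(q)[4:]))
    I=np.zeros((400,640),np.uint8); h=hull(c,box(q)); 
    return np.r_[[cv2.pointPolygonTest(h,tuple(map(float,p[0])),True) for p in comp((340,125),110)]]
q=least_squares(f,[.59,-.073,.195],diff_step=1e-3,loss='soft_l1').x; print('balance',q,np.abs(f(q)).mean())
out['bal']=q; draw(box(q)[4:]); draw(circ(q[0],q[1],.055,.055))
print('pan by pixel',px2w(c,(358.9,142.6),.055))
w=px2w(c,(362.6,145.9),.118)[:2]; print('weight',w); out['weight']=w
for r,z in((.02,.055),(.02,.098),(.014,.118)): draw(circ(*w,r,z))
np.savez('poses.npz',**out)
cv2.imwrite('pics/s2.png',img[180:740,480:1000]); cv2.imwrite('pics/t2.png',tim[180:560,280:1000])
E
python3 r.py
```

```text
dish [0.448  0.1641] area ratio 1.0974191883015891
lid [ 0.6011 -0.3   ] area ratio 1.0872380047690602
jar [ 0.4529 -0.3057] area ratio 1.0606195802149512
pad [0.601  0.3334] area ratio 1.0546139778930956
stopper [0.4474 0.3251] area ratio 1.1057918416636225
balance [ 0.5935 -0.0731  0.1899] 0.45167208059632524
pan by pixel [ 0.5921 -0.0737  0.055 ]
weight [ 0.5742 -0.0759]
```

View pics/s2.png

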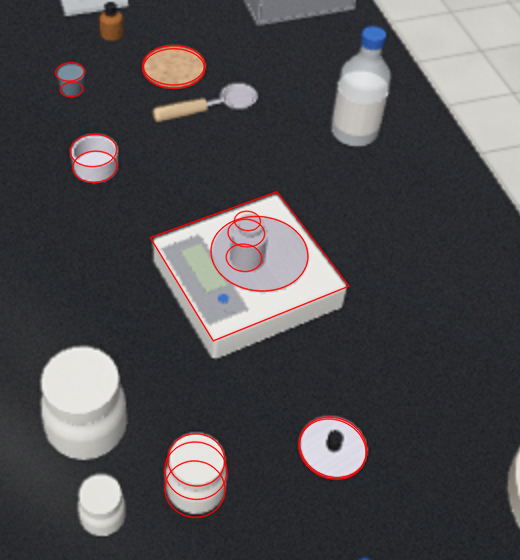

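View pics/t2.png

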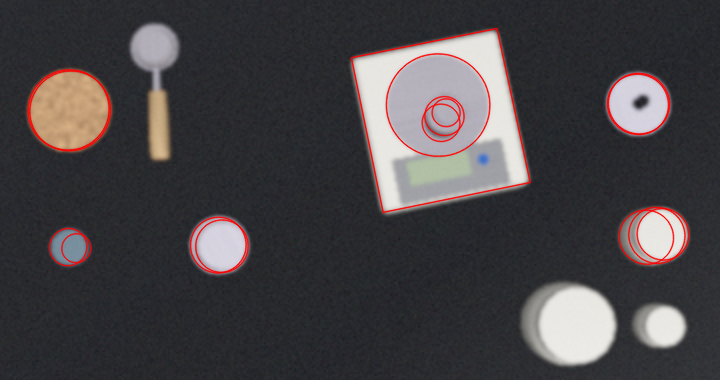

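The overlays agree in both views to about 2–3 mm. Now the weight.

```bash
cat >> h.py <<'E'
P=dict(np.load('poses.npz')) if __import__('os').path.exists('poses.npz') else {}
def down(yaw): # tool down, fingers closing along world y turned by yaw
    return np.array([np.cos(yaw/2),np.sin(yaw/2),0,0])
def st(m):
    s=ctrl.read_state(); print(m,'t%.1f'%s['t'],'w %.1f mm'%(s['width']*87),'grip %.1f'%s['gripper_force'],'F',np.round(s['contact_force'],1),np.round(s['eef_pos'],4))
TR=.27
def pick(xy,z,yaw,open_mm,force):
    jaws.command_gripper(open_mm/87)
    ctrl.reach([*xy,TR],down(yaw)); hit=ctrl.servo_line([*xy,z],.15,stop_force=8); st('down hit=%s'%hit)
    if hit: raise SystemExit
    jaws.command_gripper(0,force); st('grasp'); ctrl.servo_line([*xy,TR],.15); st('lift')
def place(xy,z,yaw,open_mm):
    ctrl.reach([*xy,TR],down(yaw)); ctrl.servo_line([*xy,z+.03],.18); ctrl.servo_line([*xy,z],.04,stop_force=4); ctrl.dwell(.2); st('placed')
    jaws.command_gripper(open_mm/87); ctrl.dwell(.2); ctrl.servo_line([*xy,TR],.15); st('up')
E
python3 - <<'E'
from h import *
pick(P['weight']+[.0015,.0],.132,0,65,30)
place(P['pad'],.083,0,60)
shot('side','s3.png'); shot('top','t3.png')
E
```

```text
down hit=False t4.7 w 65.0 mm grip 0.0 F [ 0.4 -0.1  0.8] [ 0.5763 -0.076   0.1329]
grasp t5.3 w 39.2 mm grip 30.0 F [-0.5 -1.4  2.5] [ 0.5758 -0.0761  0.1322]
lift t6.4 w 39.0 mm grip 30.0 F [-0.   0.5 -5.2] [ 0.5752 -0.0757  0.2689]
placed t9.8 w 38.8 mm grip 30.0 F [-0.6  0.2  6.1] [0.6005 0.3332 0.0832]
up t12.1 w 59.9 mm grip 0.0 F [ 0.1 -0.3  0.4] [0.6007 0.3333 0.2689]
```

View pics/s3.png

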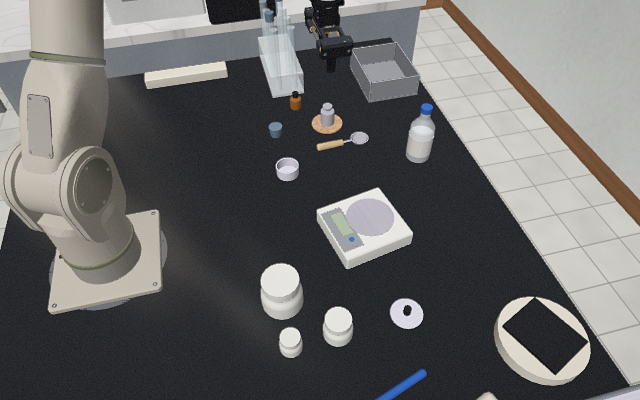

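Run:
```python
from h import *
pick(P['dish'],.078,0,80,15)
place(P['bal'][:2]-[.0005,0],.1335,0,80)
shot('side','s4.png'); shot('top','t4.png')
```

```text
down hit=False t15.2 w 79.9 mm grip 0.0 F [0.6 0.3 0.5] [0.4484 0.1643 0.0786]
grasp t15.7 w 59.0 mm grip 15.3 F [-0.4  0.7  4.2] [0.448  0.1642 0.0782]
lift t17.2 w 59.1 mm grip 15.3 F [-0.4 -0.8 -1.2] [0.4477 0.1639 0.2693]
placed t20.0 w 58.9 mm grip 15.3 F [-1.1  0.1  6.3] [ 0.5925 -0.073   0.1332]
up t22.0 w 80.3 mm grip 0.0 F [ 0.4 -0.1 -0.4] [ 0.5925 -0.0729  0.269 ]
```

The side view shows the weight upright in the middle of the pad (327,118). The dish went onto the pan with no surprises. Next the lid.

Run:
```python
from h import *
pick(P['lid'],.0815,0,45,15)
shot('side','s5.png')
place(P['bal'][:2]-[.0005,0],.082+.0820,0,40)
shot('side','s6.png'); shot('top','t6.png')
i=cv2.imread('pics/s6.png')[100:370,230:500]; cv2.imwrite('pics/s6c.png',cv2.resize(i,None,fx=2,fy=2,interpolation=cv2.INTER_CUBIC))
```

```text
down hit=False t25.2 w 44.8 mm grip 0.0 F [1.  0.3 1.4] [ 0.6016 -0.3003  0.0825]
grasp t25.9 w 15.5 mm grip 15.0 F [0.1 0.2 2.1] [ 0.6012 -0.3     0.0816]
lift t27.3 w 15.4 mm grip 15.0 F [ 0.5  0.4 -1. ] [ 0.6008 -0.2998  0.269 ]
placed t29.8 w 15.2 mm grip 15.0 F [-1.3 -0.1  5.8] [ 0.5926 -0.073   0.1635]
up t31.6 w 39.8 mm grip 0.0 F [-0.   0.7  0.2] [ 0.5926 -0.0729  0.2691]
```

View pics/s6c.png

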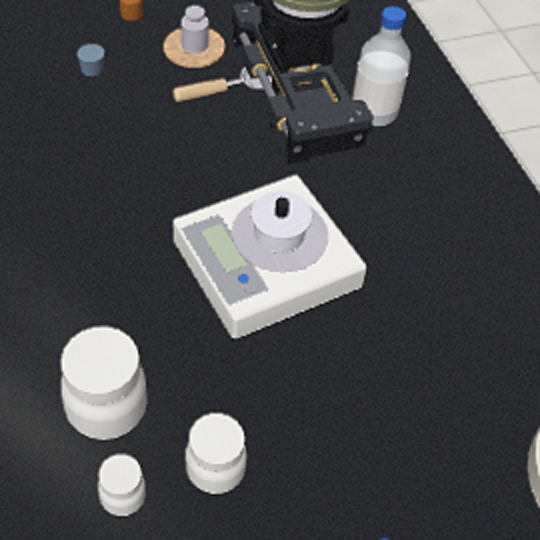

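The crop shows the lid level on the dish, which is centred on the pan at (282,222). Now the jar.

Run:
```python
from h import *
x,y,a=P['bal']; T=np.array([x-.15*np.sin(a),y+.15*np.cos(a)]); print(T)
print(kin.inverse_kinematics([*T,.085],down(a-np.pi/2)))
pick(P['jar'],.085,-.25,82,20)
place(T,.0855,a-np.pi/2,80)
s=ctrl.read_state()['joints']; ctrl.reach([.3,.45,.35],down(-1.0))
shot('side','s7.png'); shot('top','t7.png'); st('')
i=cv2.imread('pics/s7.png')[80:350,230:500]; cv2.imwrite('pics/s7c.png',cv2.resize(i,None,fx=2,fy=2,interpolation=cv2.INTER_CUBIC))
i=cv2.imread('pics/t7.png')[95:275,150:490]; cv2.imwrite('pics/t7c.png',cv2.resize(i,None,fx=2.3,fy=2.3,interpolation=cv2.INTER_CUBIC))
```

```text
[0.56513287 0.07422644]
[-1.07435843  0.76059311  1.15703696  1.85810666 -0.79741256  1.08028206
 -2.55056935]
down hit=False t35.1 w 82.0 mm grip 0.0 F [-0.1  1.   0.1] [ 0.4534 -0.3059  0.0858]
grasp t35.6 w 58.9 mm grip 20.0 F [-0.6  1.4  3.9] [ 0.4531 -0.3055  0.0852]
lift t37.0 w 59.0 mm grip 20.0 F [ 0.1 -0.2 -2.4] [ 0.4527 -0.3054  0.2692]Traceback (most recent call last):
  File "<stdin>", line 5, in <module>
  File "h.py", line 22, in place
    ctrl.reach([*xy,TR],down(yaw)); ctrl.servo_line([*xy,z+.03],.18); ctrl.servo_line([*xy,z],.04,stop_force=4); ctrl.dwell(.2); st('placed')
    ~~~~~~~~~~^^^^^^^^^^^^^^^^^^^^
plant.MotionError: the arm cannot take that pose within its joint ranges
```

Run:
```python
from h import *
x,y,a=P['bal']; T=np.array([x-.15*np.sin(a),y+.15*np.cos(a)])
for yw in (a+np.pi/2,a+1.1,a+.7,a-.9,a-.5,a):
    if all(kin.inverse_kinematics([*T,z],down(yw)) is not None for z in(TR,.12,.0855)): break
print(yw-a)
place(T,.0855,yw,78)
ctrl.reach([.3,.45,.35],down(0.3))
shot('side','s7.png'); shot('top','t7.png'); st('')
i=cv2.imread('pics/s7.png')[80:350,230:500]; cv2.imwrite('pics/s7c.png',cv2.resize(i,None,fx=2,fy=2,interpolation=cv2.INTER_CUBIC))
i=cv2.imread('pics/t7.png')[95:275,150:490]; cv2.imwrite('pics/t7c.png',cv2.resize(i,None,fx=2.3,fy=2.3,interpolation=cv2.INTER_CUBIC))
```

```text
1.5707963267948966
placed t40.4 w 59.3 mm grip 20.0 F [-1.3  0.7  5.7] [0.5647 0.0742 0.0852]
up t42.7 w 78.0 mm grip 0.0 F [ 0.  -0.1 -0. ] [0.5648 0.0743 0.2692]
 t44.9 w 77.5 mm grip 0.0 F [ 0.3 -0.1 -0.6] [0.3006 0.4496 0.3499]
```

View pics/s7c.png

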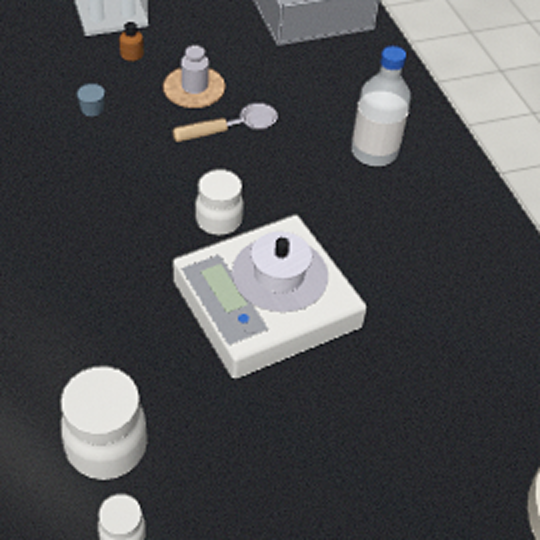

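View pics/t7c.png

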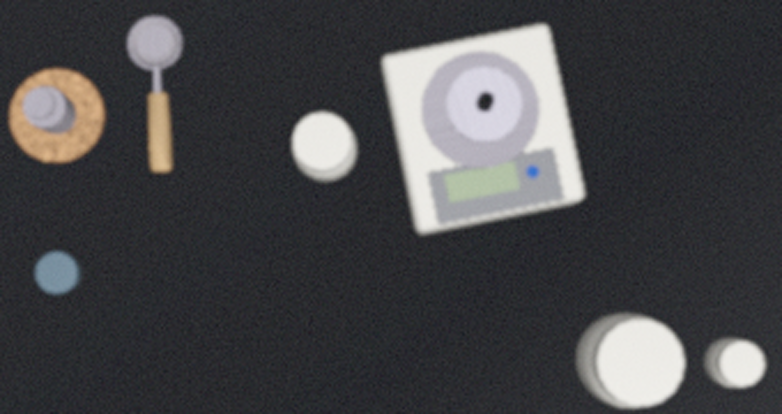

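Everything stands upright: jar at crop (324,145), lidded dish at (484,104), weight on the pad and stopper unmoved at (57,272). I'll check the numbers, then hand in.

Run:
```python
from h import *
c=dict(np.load('pics/top.npz')); x,y,a=P['bal']; T=np.array([x-.15*np.sin(a),y+.15*np.cos(a)])
ok=True
for n,u,z,t in(('lid',(484,104),.089,P['bal'][:2]),('jar',(323.5,141),.062,T),('weight',(42,104),.069,P['pad'])):
    e=px2w(c,np.array(u)/2.3+[150,95],z)[:2]-t; print(n,np.round(e,4)); ok&=np.linalg.norm(e)<.008
if ok: print(ctrl.hand_in())
```

```text
lid [-0.0024 -0.0011]
jar [-0.0019 -0.003 ]
weight [-0.0021 -0.0059]
the job is handed in; nothing more can be done
None
```

The job is handed in: the weight is on the cork pad, the dish is on the pan with its lid on, the 60 mm jar is 4 cm left of the balance, and the stopper was left alone; in the last camera check the lid, jar and weight were each within about 6 mm of target, but no verdict came back.

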